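# Refit the dial knob of a bench transformer

### The job

The dial knob has come off the bench transformer. Pick it up from the mat, find by feel how its D-shaped bore fits over the D-shaft on top of the transformer, and push it on gently, without forcing or ramming it, until it snaps and sits fully home. Let go, and leave the other things on the bench where they are.

Things in the scene. Friction and masses are not known exactly. Their poses are not given: they have to be found in the camera images.
- knob: Loose dial knob, black plastic, 80 g, upright on the mat, bore down. Origin: centre of its underside, on the bore axis; z up, +x to the pointer. A straight bar with flat parallel sides 30 mm apart (facing +y and -y), x = -26 to +26 mm, then tapering to a nose at x = +36 mm; 38 mm high, white line on top. Around its foot a round skirt, 60 mm across, 5 mm high: grip the flats above it.
- knob_bore (a point): Centre of the bore's mouth in the knob's underside (same point and axes as the knob). The bore is 24 mm deep and D-shaped, to take the 16 mm shaft with about 0.5 mm play all round; its flat lies on the pointer (+x) side, 3.4 mm from the axis; the mouth is chamfered 1.5 mm on the +y and -y sides. It slides on when the pointer points the way the shaft's flat faces, within about 0.2 rad.
- seat (a point): Centre of the top of the brass bushing (28 mm across, 4 mm high) on the transformer's top, on the shaft axis; z up, axes as the transformer's. The knob's underside rests here when fully home. A spring catch in the shaft's round side stops a lightly held knob about 7 mm above the seat; about 5 to 15 N pushes it past; it snaps over 1.5 mm before the seat. Over 60 N on it is ramming.
- shaft_tip (a point): Centre of the tip of the steel D-shaft, 20 mm above the seat, axes as the seat's. Shaft 16 mm across, flat 3 mm from its axis, last 2 mm tapered by 1 mm all round. Its angle is NOT measured: the flat faces within 1.2 rad either side of this point's +x. It turns stiffly (0.02 N m); a knob pressed lightly on the tip slips when turned. At a wrong angle the knob stops within 2 mm of this height.
- transformer: Bench transformer, grey sheet-metal box 150 x 150 mm, 110 mm high, fixed to the bench; its flat top carries the bushing and D-shaft at the centre. Origin: centre of its underside, axes parallel to its sides (those of the seat).
- mat: Flat light grey bench mat, 170 (x) x 150 (y) mm, 3 mm thick, fixed; the knob starts on it. Origin: centre of its underside.
- tape_roll: Bystander: roll of white tape lying flat, 100 mm across, 48 mm high. Origin: centre of its underside.
- multimeter: Bystander: green hand-held multimeter lying face up, 150 x 75 x 35 mm, long along its own x. Origin: centre of its underside.
- screwdriver: Bystander: screwdriver about 200 mm long lying on the bench along its own x. Origin: on its underside about the middle.

How it is judged (in metres and radians):
At the end, for the whole second after the job is handed in: The knob sits snapped on the D-shaft: its underside within 1.2 mm of the seat, its axis within 2 mm of the shaft's, upright within 0.06 rad, at rest and released (z of knob in the frame of seat below 0.0012 m and horizontal distance between knob and seat below 0.002 m and angle between knob's own z axis and vertical below 0.06 rad and linear speed of knob below 0.01 m/s); the robot touches nothing.
It fails at once if the knob is rammed: more than 60 N between knob and transformer (contact force between knob and transformer above 60 N).
It fails at once if the gripper presses on the transformer with more than 25 N (contact force between the fingers and transformer above 25 N).
It fails at once if a bystander is moved by more than 20 mm (distance of any of tape_roll, multimeter, screwdriver from where it was at the start of the episode above 0.02 m).
It also fails if it takes over 72 s, if anything falls off the work surface, if the arm or the gripper's body presses on something with over 40 N, if the wrist force passes 120 N, or if a joint passes its speed limit or range.

### The arm

A 6-joint arm with a two-finger parallel gripper is mounted at the origin on the work surface. World frame = base frame: x ahead of the robot, y to its left, z up, the work surface at z = 0. Lengths are in mm, angles in rad, forces in N, time in s.
With the tool pointing down it reaches from about 300 to 775 mm from the base axis. Payload 14.6 kg.
Tool frame: the origin (TCP) lies at the very end of the fingers, on their centre line; the grasp point (between the pads) lies 19 mm behind it; z points along the fingers, y is the direction in which the jaws open and shut (so a half turn about z gives the same grasp; the last joint's range is limited). The gripper opens to 94 mm and grips with 3 to 60 N. Pads are 16 mm wide; open, the fingers measure 119 mm over their backs; the gripper's body (75 mm by 177 mm) begins 78 mm behind the grasp point.
Start: joints at [-0.067, 0.3, 1.521, -0, 1.321, -0.067], TCP at [549.99, -0.002, 205.446] pointing down, gripper open.
Joint ranges: [-3.03, 3.03], [-0.79, 2.21], [0.23, 2.52], [-1.04, 4.18], [0, 3.07], [-2.55, 2.55]. Speed limits (rad/s): [2.22, 2.22, 2.57, 3.14, 3.14, 3.14].

### API

Orientations are given as [roll, pitch, yaw] about the fixed x, y, z axes, in that order (R = Rz(yaw) Ry(pitch) Rx(roll)).
In Python, from cell import manip gives the robot as it stands.
- The arm moves only by the shell command python3 -m inch 'ROWS' [FORCE]. ROWS is a JSON object of lists of equal length, an entry for each row: "grip": the opening, from -1 (shut) to 1 (fully open), so that 0 is half open; "travel": the shift along the world's x, y, z in cm, a list of three; "turn": the turn, a rotation vector about the world's x, y, z in degrees, a list of three. A call has 1 to 10 rows; each row is the pose to reach, as a shift and turn from the pose measured when the call began; what a row does not reach only later rows make up. A row lasts 1/8 s, in which the tool goes at most 62.5 mm and 10.7 degrees, less where a joint would pass 70% of its speed; a pose out of reach is approached as far as the arm can. A call with a gripper value outside its range is refused whole. The fingers move at their own pace and stop on an object; FORCE is the grip in N (left out, the last holds). Time passes only in rows, so rows that repeat a pose let the fingers close. It gives the time, the measured TCP pose, the force and the opening at its end, in the units of the state.
- manip.read_state(): the state, without advancing time (a new reading comes with each control period).
- manip.camera(name): name is "scene" or "side" or "wrist"; returns (picture, depth): 400x640x3 uint8, red, green, blue; 400x640 float32, mm along the optical axis (not along the pixel's ray), 0 where there is no reading.
- manip.calibration(name): a dict with "fx", "fy", "cx", "cy" (pixels), "k1" (the pictures are not rectified: a ray, as slopes to the right and down, at radius r is drawn at 1 + k1 r^2 times it, then the intrinsics apply), "world_from_camera" (4x4, takes a point from camera to world coordinates). Camera axes: x right, y up, looking along -z (the intrinsics and any distortion apply to the point x, -y, -z); pixel columns grow to the right and rows downward; lengths in mm; the calibration is good to about 2 mm. A picture is of the moment at which its call begins: read the wrist's pose just before it. calibration takes no time and is no camera call; for the wrist camera it gives the pose at the moment of the call.
- manip.sign_off(): hands the job in, once; it reports no verdict.
Trained networks look in the newest picture that a camera, given by its name, has taken for a name from the list of things; names that differ only in an ending like _2 or _b are one class to them, and where a whole thing is asked for, a point or a joint stands for the part that bears it (a point fixed in the world has none). Each returns a list of dicts, best first, with "p" (0 to 1); they miss things now and then, are a little off and sometimes report something else, mostly with a low value. They report only what shows in the picture. A call takes as long as a camera call.
- manip.look_for(camera, label): "bbox" ([left, top, right, bottom] in pixels, round what is visible of it).
The state is a dict: "clock": time; "joints": joint angles; "qd": joint speeds; "effort": joint torques, N m; "eef_pos": TCP position; "eef_rot": TCP orientation; "wrist_force": force on the tool from outside, world axes, zero at the start; "moment": the same for the moment, N m; "finger_gap": finger opening in mm.
Only numpy, scipy, OpenCV 4.12 (cv2) and the standard library are available. Lean on these libraries where they do the work, as an engineer would, in place of code of your own. Each camera call takes 0.05 s, during which the arm holds its last target.

## Working session

There is one attempt and no reset: what is moved stays moved. The work goes in short steps, Python scripts to look and compute and a shell command to move; the robot and the scene stay as the last step left them, time stands still between calls to the robot, and variables do not carry over. Pictures are saved under pics/ and viewed, and the job is handed in when it is done.

```bash
ls; mkdir -p pics
cat > h.py <<'E'
import numpy as np, cv2
from cell import manip
def shot(name,fn):
    cal=manip.calibration(name); p,d=manip.camera(name)
    cv2.imwrite('pics/'+fn,p[:,:,::-1]); np.savez('pics/'+fn[:-4]+'.npz',p=p,d=d,**{k:np.array(v) for k,v in cal.items()})
    return p,d,cal
def unproj(cal,u,v,depth):
    u=np.asarray(u,float);v=np.asarray(v,float)
    K=np.array([[float(cal['fx']),0,float(cal['cx'])],[0,float(cal['fy']),float(cal['cy'])],[0,0,1]])
    pts=cv2.undistortPoints(np.stack([u.ravel(),v.ravel()],1)[:,None],K,np.array([float(cal['k1']),0,0,0]))[:,0]
    d=np.asarray(depth,float).ravel()
    P=np.stack([pts[:,0]*d,-pts[:,1]*d,-d,np.ones_like(d)],0)
    return (np.array(cal['world_from_camera'])@P)[:3].T
def cloud(p,d,cal):
    v,u=np.mgrid[0:400,0:640]
    return unproj(cal,u,v,d).reshape(400,640,3)
def st():
    s=manip.read_state(); print({k:np.round(s[k],3).tolist() for k in('clock','eef_pos','eef_rot','wrist_force','moment','finger_gap')})
    return s
E
python3 - <<'E'
from h import *
s=st()
for c in('scene','side'):
    p,d,cal=shot(c,c+'0.png'); print(c,{k:np.round(v,3).tolist() for k,v in cal.items()})
    for l in('knob','transformer','shaft_tip'):
        print(l,[(round(r['p'],2),np.round(r['bbox']).tolist()) for r in manip.look_for(c,l)[:2]])
E
```

```text
pics
{'clock': 0.0, 'eef_pos': [549.722, 0.01, 204.893], 'eef_rot': [-3.14, -0.0, 1.571], 'wrist_force': [0.53, 0.132, 0.235], 'moment': [-0.008, -0.039, -0.006], 'finger_gap': 93.761}
scene {'fx': 379.122, 'fy': 379.122, 'cx': 318.685, 'cy': 200.256, 'k1': -0.084, 'world_from_camera': [[0.281, -0.541, 0.793, 1093.164], [0.96, 0.14, -0.244, -164.39], [0.021, 0.829, 0.558, 481.51], [0.0, 0.0, 0.0, 1.0]]}
knob [(0.72, [232.0, 221.0, 262.0, 256.0])]
transformer [(0.92, [343.0, 156.0, 448.0, 250.0])]
shaft_tip [(0.57, [343.0, 155.0, 451.0, 250.0])]
side {'fx': 403.983, 'fy': 403.983, 'cx': 322.724, 'cy': 197.909, 'k1': -0.038, 'world_from_camera': [[0.99, 0.076, -0.115, 467.327], [-0.137, 0.627, -0.767, -604.073], [0.014, 0.776, 0.631, 628.422], [0.0, 0.0, 0.0, 1.0]]}
knob [(0.74, [298.0, 274.0, 333.0, 308.0]), (0.3, [266.0, 141.0, 341.0, 221.0])]
transformer [(0.71, [264.0, 142.0, 338.0, 221.0])]
shaft_tip [(0.56, [258.0, 142.0, 341.0, 218.0])]
```

View pics/scene0.png

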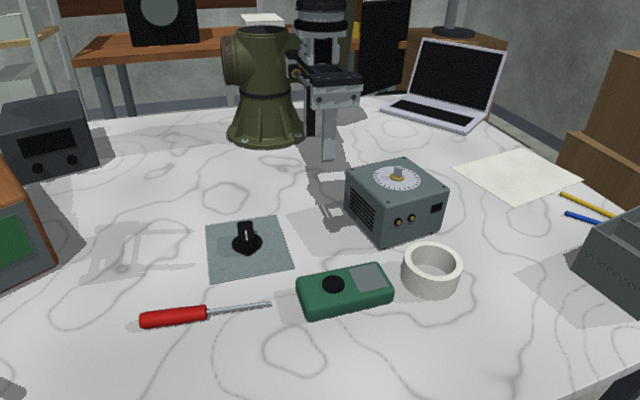

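View pics/side0.png

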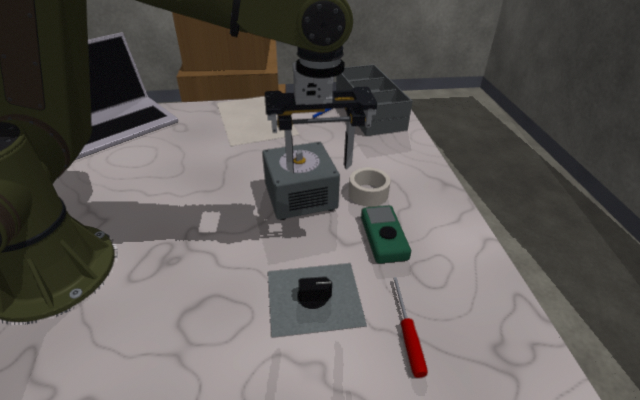

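Run:
```python
from h import *
for c,kb,tb in(('scene',(232,221,262,256),(343,150,448,250)),('side',(298,274,333,308),(262,135,341,221))):
    z=np.load(f'pics/{c}0.npz'); C=cloud(z['p'],z['d'],z); p=z['p'].astype(int)
    l,t,r,b=kb; S=C[t:b,l:r].reshape(-1,3); q=p[t:b,l:r].reshape(-1,3)
    m=(S[:,2]>33)&(S[:,2]<48)
    print(c,'knob top n',m.sum(), S[m].min(0),S[m].max(0),'median z',np.median(S[m,2]))
    print(' rect',cv2.minAreaRect(S[m][:,:2].astype(np.float32)))
    l,t,r,b=tb; S=C[t:b,l:r].reshape(-1,3)
    m=(S[:,2]>104)&(S[:,2]<116); print(' top',m.sum(),cv2.minAreaRect(S[m][:,:2].astype(np.float32)),np.median(S[m,2]))
    m=(S[:,2]>126)&(S[:,2]<140); print(' shaft',m.sum(),S[m].mean(0),S[m].min(0),S[m].max(0))
```

```text
scene knob top n 327 [ 496.5786458  -146.50081805   33.1242902 ] [ 558.44132703 -116.71040567   41.42817086] median z 39.172384819537854
 rect ((527.6317749023438, -131.85067749023438), (28.485275268554688, 61.80996322631836), 87.18476867675781)
 top 2959 ((526.9854125976562, 166.7707061767578), (150.65573120117188, 150.741943359375), 9.141446113586426) 108.97036765223743
 shaft 41 [527.91510853 167.54789829 130.96180561] [521.1583292  161.03082105 126.36251904] [534.7176935  174.03545367 134.36476319]
side knob top n 463 [ 495.90373514 -147.97465177   33.05787182] [ 556.90454848 -115.65294984   42.32843123] median z 39.479014416143286
 rect ((526.3109741210938, -131.8070526123047), (31.85248565673828, 61.04273223876953), 88.24837493896484)
 top 2190 ((525.8873291015625, 167.33053588867188), (148.6361541748047, 152.07264709472656), 9.05338191986084) 109.34814586317839
 shaft 32 [526.47579892 168.55747079 130.99425337] [519.92768599 160.34628248 126.30820164] [534.42730385 178.40959405 135.23089527]
```

The scene view shows the knob at (247,238) on the mat and the transformer at (395,200) with its dial plate and shaft at (397,172). The side view shows the knob at (315,290) and the shaft near (299,158). Next I'll zoom in to read the pointer direction and the shaft flat.

Run:
```python
from h import *
st()
p,d,cal=shot('wrist','wrist0.png')
a=cv2.imread('pics/scene0.png');b=cv2.imread('pics/side0.png')
f=lambda i,x,y,w,h:cv2.resize(i[y:y+h,x:x+w],(400,300),interpolation=cv2.INTER_CUBIC)
cv2.imwrite('pics/z0.png',np.vstack([np.hstack([f(a,225,210,60,45),f(a,365,150,60,45)]),np.hstack([f(b,285,270,60,45),f(b,270,138,60,45)])]))
```

```text
{'clock': 0.4, 'eef_pos': [549.954, 0.005, 205.351], 'eef_rot': [-3.141, -0.0, 1.571], 'wrist_force': [-0.678, 0.23, 0.663], 'moment': [0.008, 0.021, 0.027], 'finger_gap': 93.999}
```

View pics/z0.png

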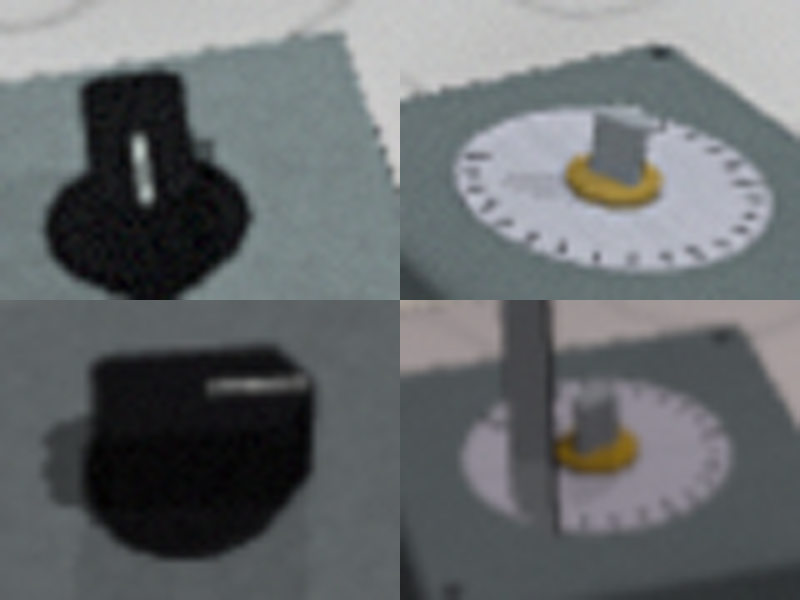

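View pics/wrist0.png

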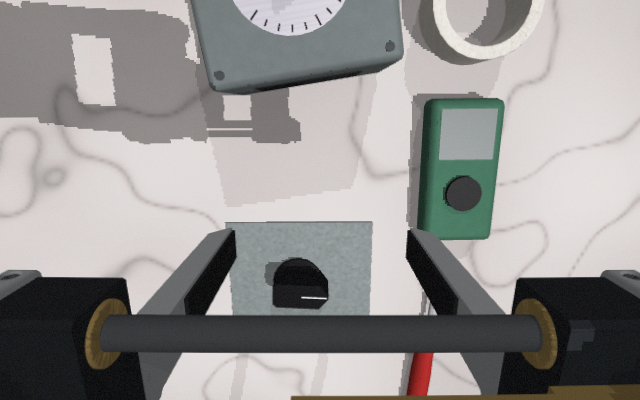

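The pointer faces world +x, and the shaft's flat seems to face somewhere towards +x/−y. I'll bring the wrist camera nearer to the shaft to see it from above.

```bash
python3 -m inch '{"grip":[1,1,1,1],"travel":[[-1,3,1.5],[-2.3,6,2.5],[-2.3,8,2.5],[-2.3,8,2.5]],"turn":[[0,0,0],[0,0,0],[0,0,0],[0,0,0]]}'
python3 - <<'E'
from h import *
st()
p,d,cal=shot('wrist','wrist1.png'); print(np.round(cal['world_from_camera'],3).tolist(), cal['fx'])
E
```

```text
clock: 0.95
eef_pos: [526.9, 80.8, 230.5]
eef_rot: [3.141, -0.0, 1.573]
wrist_force: [-0.4, -0.8, -0.1]
finger_gap: 94.1
{'clock': 0.95, 'eef_pos': [526.863, 80.84, 230.486], 'eef_rot': [3.141, -0.0, 1.573], 'wrist_force': [-0.438, -0.788, -0.108], 'moment': [-0.007, 0.015, -0.01], 'finger_gap': 94.089}
[[1.0, -0.002, 0.0, 526.05], [0.002, 0.967, 0.255, 154.856], [-0.001, -0.255, 0.967, 409.033], [0.0, 0.0, 0.0, 1.0]] 349.50864763033593
```

View pics/wrist1.png

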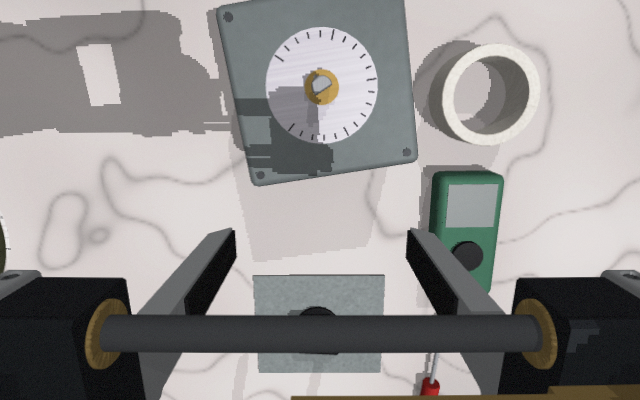

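Run:
```python
from h import *
a=cv2.imread('pics/wrist1.png')
cv2.imwrite('pics/z1.png',cv2.resize(a[67:107,297:347],(800,640),interpolation=cv2.INTER_CUBIC)[:600])
z=np.load('pics/wrist1.npz'); C=cloud(z['p'],z['d'],z)
S=C[60:110,290:350].reshape(-1,3); m=(S[:,2]>129)&(S[:,2]<140)
T=S[m]; print(m.sum(),T.mean(0),T.min(0),T.max(0)); print(cv2.minAreaRect(T[:,:2].astype(np.float32)))
S=C[0:190,210:420].reshape(-1,3); m=(S[:,2]>104)&(S[:,2]<116); print(cv2.minAreaRect(S[m][:,:2].astype(np.float32)))
```

```text
271 [525.05377032 170.42769971 132.90139402] [518.3654269  162.67723207 129.71745182] [533.56867364 176.60872171 135.51162292]
((524.7034912109375, 171.01393127441406), (15.541170120239258, 10.77242660522461), 32.7346076965332)
((526.1522827148438, 168.60118103027344), (149.86122131347656, 148.8802032470703), 8.868483543395996)
```

View pics/z1.png

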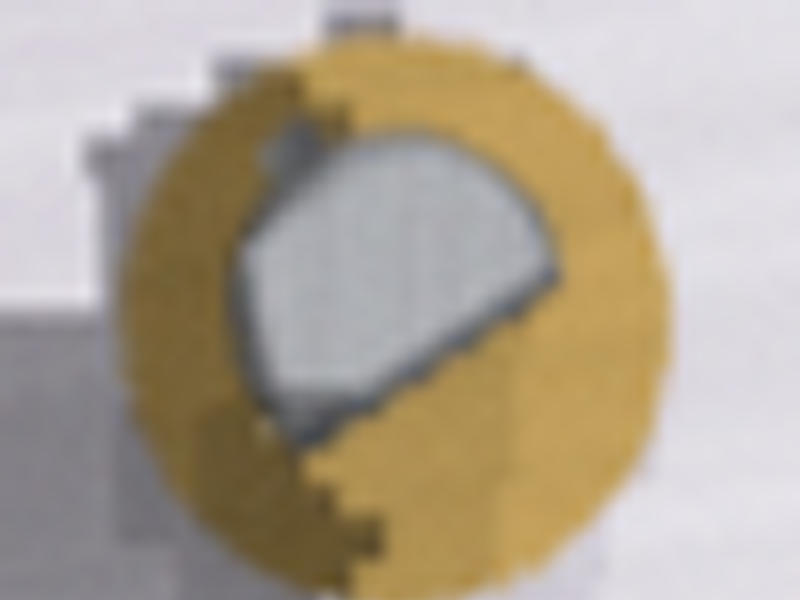

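The wrist view shows the D clearly. The shaft is at about (321,86), and its flat's edge runs from lower-left to upper-right. That puts the flat's normal at about −57° in world, or −66° from the transformer's +x, just inside the 1.2 rad limit. The catch shows on the opposite side, as it should. Now I'll refine these figures.

Run:
```python
from h import *
z=np.load('pics/wrist0.npz'); C=cloud(z['p'],z['d'],z)
S=C[250:312,262:335].reshape(-1,3); m=(S[:,2]>35)&(S[:,2]<48); print('knob',m.sum(),cv2.minAreaRect(S[m][:,:2].astype(np.float32)),np.median(S[m,2]))
for c,b in(('wrist1',(290,60,355,115)),('scene0',(380,150,415,190)),('side0',(280,140,320,180))):
    z=np.load(f'pics/{c}.npz'); p=z['p'].astype(int); l,t,r,bb=b
    q=p[t:bb,l:r]; m=(q[...,0]-q[...,2]>40)
    v,u=np.nonzero(m); u=u+l;v=v+t
    W=unproj(z,u,v,np.ones(len(u))); cam=z['world_from_camera'][:3,3]; 
    X=cam+(W-cam)*((114-cam[2])/(W[:,2]-cam[2]))[:,None]
    print(c,len(u),cv2.minEnclosingCircle(X[:,:2].astype(np.float32)),X.mean(0))
# flat edge in wrist1
z=np.load('pics/wrist1.npz')
cam=z['world_from_camera'][:3,3]
W=unproj(z,[297+300/16,297+555/16],[67+440/16,67+275/16],[1,1]); X=cam+(W-cam)*((134-cam[2])/(W[:,2]-cam[2]))[:,None]
d=X[1]-X[0]; print(X,np.degrees(np.arctan2(d[1],d[0]))-90)
print(manip.read_state()['joints'])
```

```text
knob 1348 ((525.4769287109375, -130.2592010498047), (30.806137084960938, 61.04636001586914), 88.28986358642578) 40.17143490378143
wrist1 657 ((526.3875732421875, 168.8706512451172), 13.848936080932617) [527.03848223 167.84410824 114.        ]
scene0 56 ((529.3132934570312, 166.43060302734375), 14.540188789367676) [532.61055178 164.38500587 114.        ]
side0 43 ((526.6791381835938, 163.52850341796875), 13.93709659576416) [527.50419112 159.88963981 114.        ]
[[522.00813865 162.25047778 134.        ]
 [533.99980294 169.74874987 134.        ]] -57.982655064420754
[ 8.20884489e-02  2.43370813e-01  1.53429613e+00 -9.96616630e-05
  1.36414038e+00  8.12103055e-02]
```

```bash
python3 -m inch '{"grip":[1,1,1,1,1,1,1,1,1,1],"travel":[[0,-2,0],[0,-5,0],[-0.2,-8,0],[-0.3,-11,0],[-0.4,-14,-1],[-0.5,-17,-4],[-0.54,-19,-8],[-0.54,-21.2,-12],[-0.54,-21.2,-15],[-0.54,-21.2,-16]],"turn":[[0,0,9],[0,0,18],[0,0,28],[0,0,38],[0,0,48],[0,0,58],[0,0,68],[0,0,78],[0,0,87.7],[0,0,87.7]]}'
python3 - <<'E'
from h import *
s=st();print(np.round(s['joints'],3))
shot('side','side2.png');shot('scene','scene2.png');p,d,cal=shot('wrist','wrist2.png')
a=cv2.imread('pics/side2.png')[200:350,220:420];b=cv2.imread('pics/scene2.png')[150:300,150:350]
cv2.imwrite('pics/z2.png',np.hstack([cv2.resize(a,(400,300)),cv2.resize(b,(400,300))]))
E
```

```text
clock: 2.25
eef_pos: [520.5, -132.7, 68.7]
eef_rot: [3.141, -0.003, 3.1]
wrist_force: [1.0, -0.6, 0.6]
finger_gap: 94.0
{'clock': 2.25, 'eef_pos': [520.515, -132.681, 68.658], 'eef_rot': [3.141, -0.003, 3.1], 'wrist_force': [0.965, -0.571, 0.624], 'moment': [0.035, -0.057, -0.051], 'finger_gap': 94.016}
[-0.318  0.428  1.691 -0.     1.026 -1.847]
```

View pics/z2.png

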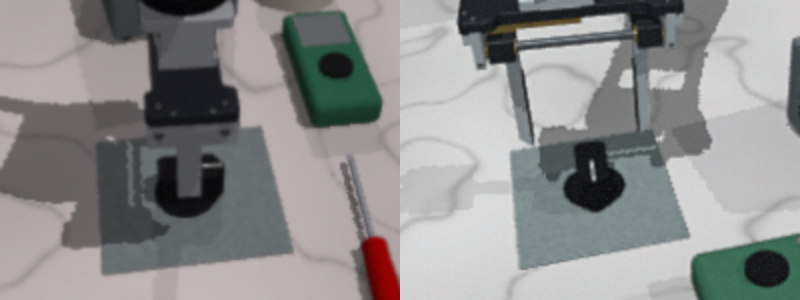

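View pics/wrist2.png

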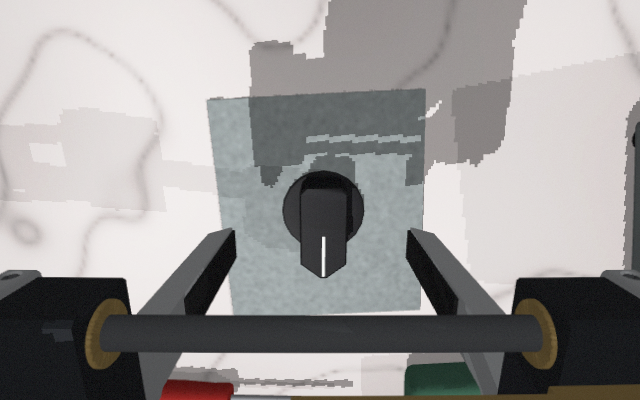

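The gripper straddles the knob squarely. In the wrist view the knob is at (322,225), its white line points down the picture (world +x), and it is parallel to the fingers. Now I'll descend and grip.

```bash
python3 - <<'E'
from h import *
z=np.load('pics/wrist2.npz'); C=cloud(z['p'],z['d'],z)
S=C[165:285,270:375].reshape(-1,3); m=(S[:,2]>37)&(S[:,2]<48); print('knob',m.sum(),cv2.minAreaRect(S[m][:,:2].astype(np.float32)),np.median(S[m,2])); st()
E
python3 -m inch '{"grip":[1,1,1,1,1,1],"travel":[[0.1,0.14,-2],[0.1,0.14,-4],[0.1,0.14,-5],[0.1,0.14,-5.6],[0.1,0.14,-5.6],[0.1,0.14,-5.6]],"turn":[[0,0,0.2],[0,0,0.2],[0,0,0.2],[0,0,0.2],[0,0,0.2],[0,0,0.2]]}' 20
```

```text
knob 3999 ((525.7659912109375, -131.00665283203125), (30.01639747619629, 61.66616439819336), 87.47740173339844) 40.1793732105381
{'clock': 2.4, 'eef_pos': [521.742, -132.214, 70.927], 'eef_rot': [-3.141, 0.001, 3.099], 'wrist_force': [-0.178, -0.019, 0.59], 'moment': [0.048, -0.06, -0.024], 'finger_gap': 94.42}
clock: 3.15
eef_pos: [523.1, -130.9, 15.6]
eef_rot: [-3.141, 0.001, 3.102]
wrist_force: [-0.0, -0.5, 0.4]
finger_gap: 94.1
```

```bash
python3 -m inch '{"grip":[1,1,1],"travel":[[-0.15,0,-0.35],[-0.15,0,-0.35],[-0.15,0,-0.35]],"turn":[[0,0,0],[0,0,0],[0,0,0]]}' 20; python3 -m inch '{"grip":[-0.1,-0.5,-0.5,-0.5,-0.5,-0.5,-0.5,-0.5],"travel":[[0,0,0],[0,0,0],[0,0,0],[0,0,0],[0,0,0],[0,0,0],[0,0,0],[0,0,0]],"turn":[[0,0,0],[0,0,0],[0,0,0],[0,0,0],[0,0,0],[0,0,0],[0,0,0],[0,0,0]]}' 20
```

```text
clock: 3.52
eef_pos: [521.6, -130.9, 12.1]
eef_rot: [-3.141, 0.002, 3.102]
wrist_force: [0.6, 0.8, 0.1]
finger_gap: 94.3
clock: 4.53
eef_pos: [521.6, -130.9, 12.1]
eef_rot: [-3.141, 0.001, 3.102]
wrist_force: [-0.8, -0.4, 0.7]
finger_gap: 30.2
```

```bash
python3 -m inch '{"grip":[-0.5,-0.5,-0.5,-0.5,-0.5,-0.5,-0.5],"travel":[[0,0,1],[0,0,4],[0,0,8],[0,0,12],[0,0,15],[0,0,15.5],[0,0,15.5]],"turn":[[0,0,0],[0,0,0],[0,0,0],[0,0,0],[0,0,0],[0,0,0],[0,0,0]]}' 30; python3 -m inch '{"grip":[-0.5,-0.5,-0.5,-0.5,-0.5,-0.5,-0.5,-0.5,-0.5,-0.5],"travel":[[0.05,2,0],[0.1,5,0],[0.15,9,0],[0.2,13,0],[0.25,17,0],[0.3,21,0],[0.35,25,0],[0.4,28,0],[0.45,29.8,0],[0.45,29.8,0]],"turn":[[0,0,-4],[0,0,-10],[0,0,-18],[0,0,-26],[0,0,-34],[0,0,-42],[0,0,-50],[0,0,-55.5],[0,0,-55.5],[0,0,-55.5]]}' 30
python3 - <<'E'
from h import *
st()
shot('side','side3.png');shot('scene','scene3.png');p,d,cal=shot('wrist','wrist3.png')
a=cv2.imread('pics/side3.png')[100:250,200:400];b=cv2.imread('pics/scene3.png')[100:250,290:490]
cv2.imwrite('pics/z3.png',np.hstack([cv2.resize(a,(400,300)),cv2.resize(b,(400,300))]))
E
```

```text
clock: 5.4
eef_pos: [521.3, -130.9, 166.5]
eef_rot: [-3.141, 0.001, 3.102]
wrist_force: [0.6, 0.1, -0.6]
finger_gap: 29.8
clock: 6.65
eef_pos: [525.5, 167.5, 165.6]
eef_rot: [-3.14, 0.0, 2.137]
wrist_force: [-0.3, 0.1, -0.7]
finger_gap: 29.6
{'clock': 6.65, 'eef_pos': [525.52, 167.512, 165.564], 'eef_rot': [-3.14, 0.0, 2.137], 'wrist_force': [-0.255, 0.051, -0.712], 'moment': [-0.026, -0.054, 0.028], 'finger_gap': 29.645}
```

View pics/z3.png

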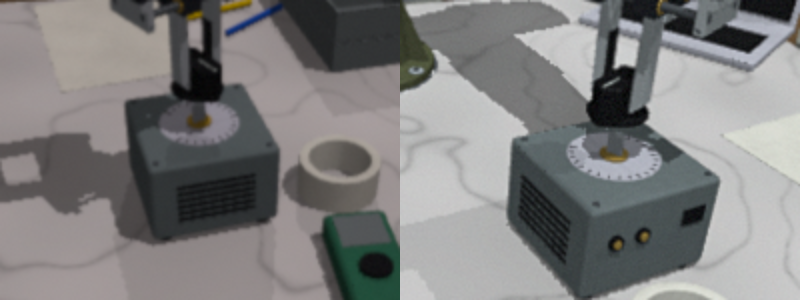

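View pics/wrist3.png

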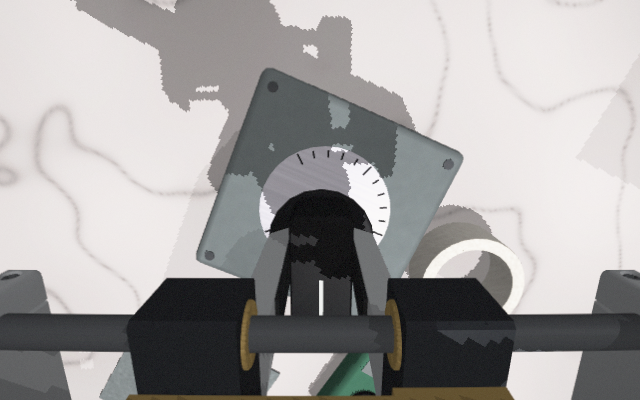

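The knob is held level above the shaft with its pointer at about −58°. In z3 the shaft sits directly under the skirt in both views. I'll shift about 1 mm in +x, come down close to the tip, then feel in small steps.

```bash
python3 -m inch '{"grip":[-0.5,-0.5,-0.5,-0.5,-0.5],"travel":[[0.1,0,-0.8],[0.1,0,-1.5],[0.1,0,-2.0],[0.1,0,-2.0],[0.1,0,-2.0]],"turn":[[0,0,0],[0,0,0],[0,0,0],[0,0,0],[0,0,0]]}' 30; python3 -c "
from h import *
st(); shot('side','side4.png');shot('scene','scene4.png')
a=cv2.imread('pics/side4.png')[120:180,260:340];b=cv2.imread('pics/scene4.png')[130:190,355:435]
cv2.imwrite('pics/z4.png',np.hstack([cv2.resize(a,(400,300)),cv2.resize(b,(400,300))]))"
```

```text
clock: 7.42
eef_pos: [526.9, 166.2, 146.4]
eef_rot: [-3.141, 0.001, 2.134]
wrist_force: [-0.6, -0.4, -0.0]
finger_gap: 30.2
{'clock': 7.425, 'eef_pos': [526.925, 166.219, 146.381], 'eef_rot': [-3.141, 0.001, 2.134], 'wrist_force': [-0.556, -0.401, -0.012], 'moment': [0.007, -0.042, 0.01], 'finger_gap': 30.151}
```

View pics/z4.png

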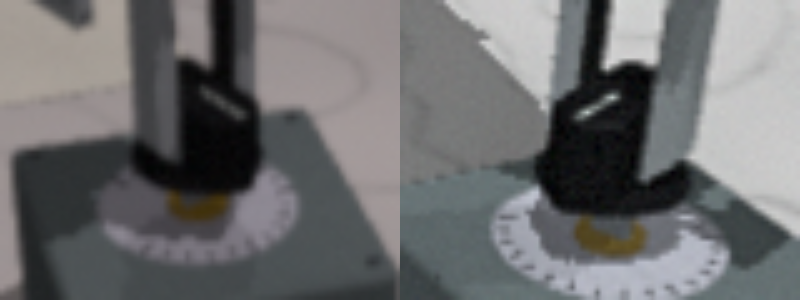

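Run:
```python
from h import *
def proj(z,P):
    M=np.linalg.inv(z['world_from_camera']); q=M@np.append(P,1); x,y=q[0]/-q[2],-q[1]/-q[2]; r=x*x+y*y;k=1+z['k1']*r
    return z['fx']*x*k+z['cx'],z['fy']*y*k+z['cy']
for c,(x0,y0) in(('side4',(260,120)),('scene4',(355,130))):
    z=np.load(f'pics/{c}.npz')
    for P in((526.4,167.6,114),(526.4,167.6,139.5),(527.4,167.6,139.5),(526.4,168.6,139.5)):
        u,v=proj(z,np.array(P)); print(c,P,(u-x0)*5,(v-y0)*5)
    p=z['p'].astype(int); l,t=x0,y0; q=p[t:t+60,l:l+80]
    m=(q.max(2)<45)
    for r in range(28,42):
        cc=np.nonzero(m[r])[0]; print(r*5,cc.min()*5 if len(cc) else None,cc.max()*5+5 if len(cc) else None, end=' | ')
    print()
```

```text
side4 (526.4, 167.6, 114) 194.1842035415101 195.05712811710666
side4 (526.4, 167.6, 139.5) 192.8957744130642 147.6434411871712
side4 (527.4, 167.6, 139.5) 195.11375609226377 147.504854541868
side4 (526.4, 168.6, 139.5) 192.69362791319026 146.45647612427695
140 135 260 | 145 130 260 | 150 130 260 | 155 30 260 | 160 130 260 | 165 135 260 | 170 135 255 | 175 145 255 | 180 150 250 | 185 160 250 | 190 20 235 | 195 20 30 | 200 20 30 | 205 20 30 | 
scene4 (526.4, 167.6, 114) 207.97159529319657 227.57694799133432
scene4 (526.4, 167.6, 139.5) 216.8234572737154 169.88716048036935
scene4 (527.4, 167.6, 139.5) 217.9921641569473 171.10587197924843
scene4 (526.4, 168.6, 139.5) 219.17865761476037 169.59095984754669
140 150 240 | 145 150 240 | 150 145 240 | 155 135 240 | 160 135 240 | 165 135 285 | 170 135 290 | 175 135 290 | 180 140 290 | 185 145 290 | 190 145 290 | 195 150 285 | 200 150 280 | 205 155 270 |
```

```bash
python3 -m inch '{"grip":[-0.5,-0.5,-0.5,-0.5],"travel":[[-0.03,0.14,-0.1],[-0.03,0.14,-0.2],[-0.03,0.14,-0.25],[-0.03,0.14,-0.25]],"turn":[[0,0,0],[0,0,0],[0,0,0],[0,0,0]]}' 30; python3 -m inch '{"grip":[-0.5,-0.5,-0.5],"travel":[[0,0,-0.05],[0,0,-0.1],[0,0,-0.15]],"turn":[[0,0,0],[0,0,0],[0,0,0]]}' 30
```

```text
clock: 8.02
eef_pos: [526.6, 167.6, 143.9]
eef_rot: [-3.141, 0.001, 2.134]
wrist_force: [-0.9, 0.2, -0.4]
finger_gap: 30.1
clock: 8.4
eef_pos: [526.6, 167.6, 142.4]
eef_rot: [-3.141, 0.001, 2.134]
wrist_force: [-0.2, 0.1, -1.5]
finger_gap: 29.8
```

```bash
for i in 1; do :; done; python3 -m inch '{"grip":[-0.5,-0.5],"travel":[[0,0,-0.05],[0,0,-0.1]],"turn":[[0,0,0],[0,0,0]]}' 30;  python3 -m inch '{"grip":[-0.5,-0.5],"travel":[[0,0,-0.05],[0,0,-0.1]],"turn":[[0,0,0],[0,0,0]]}' 30; python3 -c "
from h import *
st()"
```

```text
clock: 8.65
eef_pos: [526.7, 167.7, 141.4]
eef_rot: [-3.141, 0.001, 2.134]
wrist_force: [-0.0, 1.5, 0.3]
finger_gap: 29.6
clock: 8.9
eef_pos: [526.6, 167.8, 140.4]
eef_rot: [-3.141, 0.001, 2.134]
wrist_force: [-0.8, 1.5, 1.2]
finger_gap: 30.0
{'clock': 8.9, 'eef_pos': [526.558, 167.848, 140.37], 'eef_rot': [-3.141, 0.001, 2.134], 'wrist_force': [-0.784, 1.499, 1.198], 'moment': [0.471, 0.195, -0.044], 'finger_gap': 30.003}
```

```bash
python3 -m inch '{"grip":[-0.5,-0.5],"travel":[[-0.03,0.05,0],[-0.03,0.05,-0.07]],"turn":[[0,0,0],[0,0,0]]}' 30;  python3 -m inch '{"grip":[-0.5,-0.5],"travel":[[0,0,-0.05],[0,0,-0.1]],"turn":[[0,0,0],[0,0,0]]}' 30; python3 -c "
from h import *
st()"
```

```text
clock: 9.15
eef_pos: [526.4, 168.3, 139.7]
eef_rot: [-3.141, 0.001, 2.134]
wrist_force: [0.7, 0.7, -0.4]
finger_gap: 30.1
clock: 9.4
eef_pos: [526.5, 168.3, 138.7]
eef_rot: [3.142, 0.001, 2.134]
wrist_force: [0.0, 0.8, -0.6]
finger_gap: 29.8
{'clock': 9.4, 'eef_pos': [526.49, 168.334, 138.745], 'eef_rot': [3.142, 0.001, 2.134], 'wrist_force': [0.004, 0.792, -0.61], 'moment': [0.231, -0.276, -0.003], 'finger_gap': 29.784}
```

The knob's underside is now about 4 mm below the tip with no vertical force, so the D has engaged. Next is down towards the catch.

```bash
python3 -m inch '{"grip":[-0.5,-0.5,-0.5,-0.5],"travel":[[0,0,-0.1],[0,0,-0.2],[0,0,-0.3],[0,0,-0.4]],"turn":[[0,0,0],[0,0,0],[0,0,0],[0,0,0]]}' 35;  python3 -c "
from h import *
st()"; python3 -m inch '{"grip":[-0.5,-0.5,-0.5],"travel":[[0,0,-0.1],[0,0,-0.2],[0,0,-0.3]],"turn":[[0,0,0],[0,0,0],[0,0,0]]}' 35; python3 -c "
from h import *
st()"
```

```text
clock: 9.9
eef_pos: [526.6, 168.4, 134.7]
eef_rot: [3.141, 0.001, 2.134]
wrist_force: [2.6, 1.6, -0.1]
finger_gap: 29.7
{'clock': 9.9, 'eef_pos': [526.589, 168.379, 134.732], 'eef_rot': [3.141, 0.001, 2.134], 'wrist_force': [2.578, 1.605, -0.093], 'moment': [0.332, -0.311, 0.032], 'finger_gap': 29.683}
clock: 10.28
eef_pos: [526.6, 168.4, 131.7]
eef_rot: [3.141, 0.001, 2.134]
wrist_force: [1.6, 1.7, 0.4]
finger_gap: 29.6
{'clock': 10.275, 'eef_pos': [526.635, 168.367, 131.701], 'eef_rot': [3.141, 0.001, 2.134], 'wrist_force': [1.592, 1.674, 0.426], 'moment': [0.293, -0.404, 0.022], 'finger_gap': 29.6}
```

```bash
python3 -m inch '{"grip":[-0.5,-0.5,-0.5,-0.5],"travel":[[0.04,0.03,0],[0.04,0.03,-0.05],[0.04,0.03,-0.1],[0.04,0.03,-0.15]],"turn":[[0,0,0],[0,0,0],[0,0,0],[0,0,0]]}' 40;  python3 -c "
from h import *
st()"; python3 -m inch '{"grip":[-0.5,-0.5],"travel":[[0,0,-0.05],[0,0,-0.1]],"turn":[[0,0,0],[0,0,0]]}' 40; python3 -c "
from h import *
st()"
```

```text
clock: 10.78
eef_pos: [527.0, 168.8, 130.3]
eef_rot: [3.141, 0.001, 2.134]
wrist_force: [-0.5, -0.2, 0.9]
finger_gap: 29.6
{'clock': 10.775, 'eef_pos': [526.981, 168.753, 130.257], 'eef_rot': [3.141, 0.001, 2.134], 'wrist_force': [-0.493, -0.233, 0.865], 'moment': [0.221, 0.173, 0.024], 'finger_gap': 29.563}
clock: 11.02
eef_pos: [527.0, 168.9, 129.5]
eef_rot: [3.141, 0.001, 2.134]
wrist_force: [-1.2, 2.7, 4.9]
finger_gap: 29.4
{'clock': 11.025, 'eef_pos': [527.034, 168.914, 129.497], 'eef_rot': [3.141, 0.001, 2.134], 'wrist_force': [-1.197, 2.687, 4.938], 'moment': [0.456, 0.268, -0.033], 'finger_gap': 29.364}
```

Force starts rising about 7 mm above the seat, so this is the catch. I'll push on gently.

```bash
python3 -m inch '{"grip":[-0.5,-0.5],"travel":[[-0.01,0.02,-0.05],[-0.01,0.02,-0.1]],"turn":[[0,0,0],[0,0,0]]}' 50;  python3 -m inch '{"grip":[-0.5,-0.5],"travel":[[0,0,-0.05],[0,0,-0.1]],"turn":[[0,0,0],[0,0,0]]}'; python3 -c "
from h import *
st()"
```

```text
clock: 11.28
eef_pos: [527.0, 169.3, 128.7]
eef_rot: [3.14, 0.001, 2.134]
wrist_force: [-1.2, 2.1, 5.0]
finger_gap: 29.9
clock: 11.52
eef_pos: [526.9, 169.4, 127.4]
eef_rot: [3.141, 0.0, 2.134]
wrist_force: [-1.9, 3.2, 0.2]
finger_gap: 29.5
{'clock': 11.525, 'eef_pos': [526.85, 169.367, 127.428], 'eef_rot': [3.141, 0.0, 2.134], 'wrist_force': [-1.946, 3.247, 0.204], 'moment': [0.679, 0.282, 0.03], 'finger_gap': 29.513}
```

```bash
python3 -m inch '{"grip":[-0.5,-0.5],"travel":[[0,0,-0.05],[0,0,-0.1]],"turn":[[0,0,0],[0,0,0]]}';  python3 -m inch '{"grip":[-0.5,-0.5],"travel":[[0,0,-0.05],[0,0,-0.1]],"turn":[[0,0,0],[0,0,0]]}';python3 -m inch '{"grip":[-0.5,-0.5],"travel":[[0,0,-0.05],[0,0,-0.1]],"turn":[[0,0,0],[0,0,0]]}'; python3 -c "
from h import *
st()"
```

```text
clock: 11.78
eef_pos: [526.6, 169.4, 126.1]
eef_rot: [3.141, 0.0, 2.134]
wrist_force: [-0.4, 2.9, 0.4]
finger_gap: 29.6
clock: 12.02
eef_pos: [526.5, 169.3, 124.7]
eef_rot: [-3.141, 0.0, 2.134]
wrist_force: [-0.8, 2.7, -4.3]
finger_gap: 29.6
clock: 12.28
eef_pos: [526.5, 169.1, 123.6]
eef_rot: [-3.141, 0.0, 2.134]
wrist_force: [-1.3, 1.0, -0.7]
finger_gap: 29.4
{'clock': 12.275, 'eef_pos': [526.53, 169.083, 123.621], 'eef_rot': [-3.141, 0.0, 2.134], 'wrist_force': [-1.322, 0.975, -0.671], 'moment': [0.161, 0.062, -0.059], 'finger_gap': 29.447}
```

The −4 N pull at z = 124.7 is the snap. I'll go down to the seat until the force rises.

```bash
python3 -m inch '{"grip":[-0.5,-0.5],"travel":[[0,0,-0.03],[0,0,-0.06]],"turn":[[0,0,0],[0,0,0]]}';  python3 -m inch '{"grip":[-0.5,-0.5],"travel":[[0,0,-0.03],[0,0,-0.06]],"turn":[[0,0,0],[0,0,0]]}'; python3 -c "
from h import *
st()"
```

```text
clock: 12.52
eef_pos: [526.6, 169.0, 123.1]
eef_rot: [-3.141, 0.001, 2.134]
wrist_force: [-1.4, 0.2, 2.5]
finger_gap: 30.0
clock: 12.78
eef_pos: [526.7, 169.0, 123.1]
eef_rot: [3.142, 0.001, 2.134]
wrist_force: [-5.7, -0.8, 8.3]
finger_gap: 29.6
{'clock': 12.775, 'eef_pos': [526.668, 168.95, 123.097], 'eef_rot': [3.142, 0.001, 2.134], 'wrist_force': [-5.748, -0.751, 8.309], 'moment': [-0.16, 0.937, -0.027], 'finger_gap': 29.596}
```

The TCP stopped at 123.1 mm, exactly the predicted seat height (114 + 9.1), with 8 N. Next I'll release, retreat and check.

```bash
python3 -m inch '{"grip":[-0.5,0.2,0.5,0.5,0.5,0.5],"travel":[[0,0,0.03],[0,0,0.03],[0,0,0.03],[0,0,0.03],[0,0,0.03],[0,0,0.03]],"turn":[[0,0,0],[0,0,0],[0,0,0],[0,0,0],[0,0,0],[0,0,0]]}' 20; python3 -m inch '{"grip":[0.6,0.6,0.6,0.6,0.6,0.6,0.6],"travel":[[0,0,1],[0,0,4],[0,0,8],[-2,-4,12],[-4,-8,12],[-4,-8,12],[-4,-8,12]],"turn":[[0,0,0],[0,0,0],[0,0,0],[0,0,0],[0,0,0],[0,0,0],[0,0,0]]}'
python3 - <<'E'
from h import *
st()
shot('side','side5.png');shot('scene','scene5.png');shot('wrist','wrist5.png')
a=cv2.imread('pics/side5.png');b=cv2.imread('pics/scene5.png')
cv2.imwrite('pics/z5.png',np.vstack([np.hstack([cv2.resize(a[120:210,240:360],(400,300)),cv2.resize(b[130:220,340:460],(400,300))]),np.hstack([cv2.resize(a,(400,250)),cv2.resize(b,(400,250))])]))
for c,bx in(('side5',(262,120,345,222)),('scene5',(340,130,450,250)),('wrist5',(0,0,640,300))):
    z=np.load(f'pics/{c}.npz'); C=cloud(z['p'],z['d'],z); l,t,r,bb=bx; S=C[t:bb,l:r].reshape(-1,3)
    near=np.hypot(S[:,0]-526,S[:,1]-168)<45
    m=near&(S[:,2]>148)&(S[:,2]<158)
    if m.sum()>10: print(c,m.sum(),cv2.minAreaRect(S[m][:,:2].astype(np.float32)),np.median(S[m,2]))
    m=(S[:,2]>105)&(S[:,2]<113); print('  top z',np.median(S[m,2]))
E
```

```text
clock: 13.52
eef_pos: [526.7, 169.0, 123.4]
eef_rot: [3.142, 0.001, 2.134]
wrist_force: [-0.2, -0.7, -0.3]
finger_gap: 70.1
clock: 14.4
eef_pos: [486.9, 89.2, 243.8]
eef_rot: [3.141, 0.001, 2.133]
wrist_force: [-0.2, -0.6, -1.6]
finger_gap: 75.1
{'clock': 14.4, 'eef_pos': [486.895, 89.167, 243.847], 'eef_rot': [3.141, 0.001, 2.133], 'wrist_force': [-0.154, -0.616, -1.572], 'moment': [0.021, -0.048, -0.003], 'finger_gap': 75.124}
side5 203 ((528.7523803710938, 163.4149169921875), (29.871566772460938, 62.52412796020508), 30.70583152770996) 151.2866568932289
  top z 109.34547949049784
scene5 252 ((530.1041259765625, 163.543701171875), (30.057191848754883, 62.22214126586914), 30.58953857421875) 150.96284751983364
  top z 108.88047715828708
wrist5 2884 ((528.3184814453125, 164.5972137451172), (30.652633666992188, 61.88128662109375), 31.80040168762207) 151.1435168697706
  top z 109.23988153779504
```

View pics/z5.png

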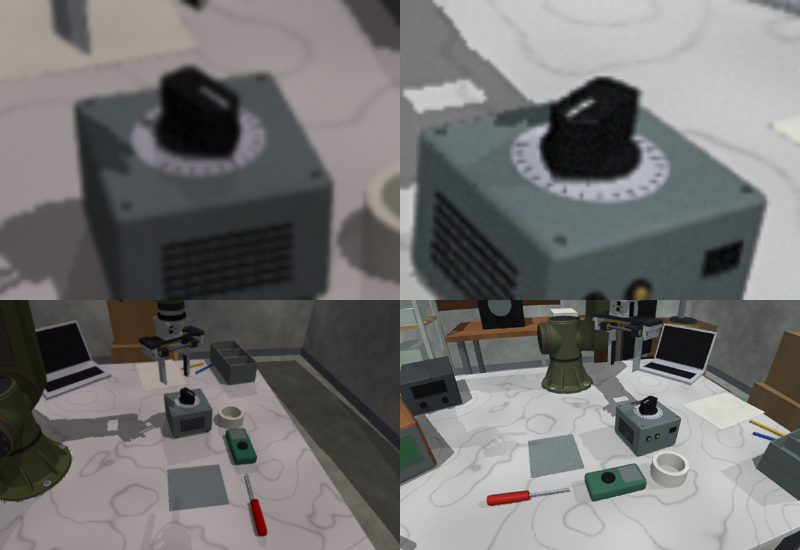

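View pics/wrist5.png

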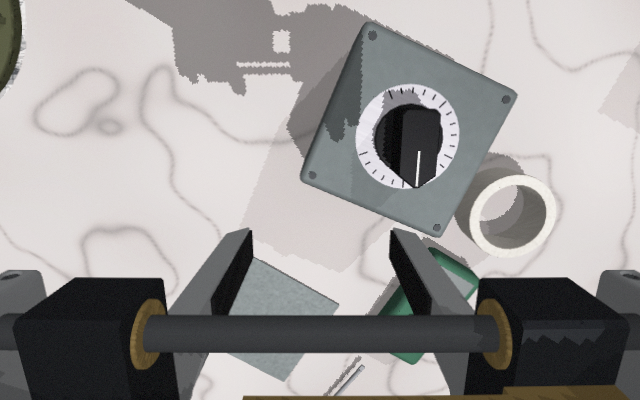

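The pictures show the knob seated on the bushing, pointer at about −59°, with the bystanders unmoved. Its top is 42 mm above the box top in all three cameras (41.9, 42.1 and 41.9), which is what 4 + 38 mm should give. I'm handing it in.

```bash
python3 -c "
from h import *
manip.sign_off(); st()"
```

```text
the job is handed in; nothing more can be done
the job is handed in; nothing more can be done
```

The knob is snapped onto the D-shaft and fully home, released, and the job is handed in at about 14.5 s.

- **How it went on:** The wrist camera showed the shaft's flat facing about −58° in world. I gripped the knob by its flats, turned it to match and slid it on, shifting sideways under 1 mm at a time where the forces called for it. The catch showed at about 7 mm above the seat with about 5 N. The snap showed as a 4 N downward pull just above the seat, and I stopped with 8 N on the seat. These forces were read at the end of each small step, so short peaks in between may not have shown.
- **Height:** The tool stopped at 123.1 mm, exactly the predicted seat height. After release, all three cameras put the knob's top 41.9 to 42.1 mm above the box, where 42 is right.
- **Sideways and upright:** The wrist camera puts the knob's axis within about 1 mm of the shaft. The scene and side cameras disagree with each other by a millimetre or two there, which is within their calibration. I judged upright from the pictures and the even top height, not by measuring a tilt.
- **The rest:** The gripper is clear of everything. The bystanders look unmoved in the pictures; I did not measure them.

The sign-off gave no verdict and allowed no further readings, so I have no check from after it.

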